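# Pull the worn plug-in relay from the kiln's socket

### The arm

A 6-joint arm with a two-finger parallel gripper is mounted at the origin on the work surface. World frame = base frame: x ahead of the robot, y to its left, z up, the work surface at z = 0. Lengths are in mm, angles in rad, forces in N, time in s.
With the tool pointing down it reaches from about 400 to 925 mm from the base axis. Payload 12.5 kg.
Tool frame: the origin (TCP) lies midway between the tips of the shut fingers; the grasp point (between the pads) lies 19 mm behind it; z points along the fingers, y is the line along which they close (so a half turn about z gives the same grasp; the last joint's range is limited). The gripper opens to 95 mm and grips with 3 to 60 N. Pads are 20 mm wide; open, the fingers measure 119 mm over their backs; the gripper's body (75 mm by 180 mm) begins 59 mm behind the grasp point.
Start: joints at [1.2, 0.491, 1.559, -0, 1.092, -0.106], TCP at [163.555, 603.238, 214.661] pointing down, gripper open.
Joint ranges: [-3.1, 3.1], [-0.84, 2.19], [0.05, 2.79], [-1.13, 4.28], [0.06, 2.93], [-2.69, 2.69]. Speed limits (rad/s): [2.22, 2.22, 2.79, 3.14, 3.14, 3.14].

### API

Orientations are given as [roll, pitch, yaw] about the fixed x, y, z axes, in that order (R = Rz(yaw) Ry(pitch) Rx(roll)).
In Python, from cell import * gives the robot as it stands.
- The arm moves only by the tool servo_tool, never from a script. Its argument "moves" is one flat list of numbers, 5 for each row, row after row: the shift along the world's x, y, z as a fraction of full scale, then the turn about the world's z as a fraction of full scale, then the opening, from 0 (shut) to 1 (fully open). A call has 1 to 12 rows; each row is the pose to reach, as a shift and turn from the pose commanded when the call began, turning the shorter way round; what a row does not reach only later rows make up. Full scale, the value 1, is 400 mm for a shift and 180 degrees for a turn. A row lasts 1/12 s, in which the tool goes at most 41.7 mm and 7.16 degrees, less where a joint would pass 70% of its speed; a pose out of reach is approached as far as the arm can. A call with a number of a shift or a turn outside -1 to 1 is refused whole. A call with a gripper value outside its range is refused whole. The fingers move at their own pace and stop on an object; the grip force is fixed at half the most. Time passes only in rows, so rows that repeat a pose let the fingers close. It gives the time, the measured TCP pose, the force, the opening and the grip force at its end, in the units of the state.
- state(): the state, without advancing time (a new reading comes with each control period).
- read_camera(name): name is "scene" or "top"; returns (picture, depth): 480x640x3 uint8, blue, green, red; 480x640 float32, mm along the optical axis (not along the pixel's ray), 0 where there is no reading.
- get_calibration(name): a dict with "K" (3x3 intrinsics, pixels), "R" (3x3) and "t" (3): a world point X has camera coordinates R X + t. Camera axes: x right, y down, z forward; pixel columns grow to the right and rows downward; lengths in mm; the calibration is good to about 2 mm. A picture is of the moment at which its call begins. get_calibration takes no time and is no camera call.
- job_done(): hands the job in; it is judged then, once.
The state is a dict: "t": time; "joints": joint angles; "qvel": joint speeds; "tau": joint torques, N m; "eef_pos": TCP position; "tcp_rot": TCP orientation; "ft_force": force on the tool from outside, world axes, zero at the start; "moment": the same for the moment, N m; "opening": opening from 0.0 (shut) to 1.0 (fully open); "grip_force": force on a finger pad.
Only numpy, scipy, OpenCV 4.12 (cv2) and the standard library are available. Lean on these libraries where they do the work, as an engineer would, in place of code of your own. Each camera call takes 0.05 s, during which the arm holds its last target. There are 200 camera calls.

### The job

The kiln's plug-in relay is worn out: first switch the power off by pushing the isolator's lever right over, away from the robot, to its stop. Then rock the tight relay gently end to end in its socket, not pulling it straight up: lift the end with the round button first while the other end stays down, then tilt it the other way with its blades still in, until it comes free. Set it down, without dropping it, in the white tray, standing upright on its blades, and leave the lidded tin, the star cutter and the wooden slat where they are.

Things in the scene. Friction and masses are not known exactly. Their poses are not given: they have to be found in the camera images.
- relay: Plug-in relay: grey box, black foot, 110 mm long (x), 44 wide (y), 70 tall, 0.25 to 0.5 kg. Below it four brass blades 20 mm long, 14 along x, 4 thick, at x +-40, y +-13. Origin: midway between blade tips, 20 mm under the box's underside, 90 under its flat top; z up. On top at x = +40 a round black button, 20 across, 10 high; at the other end a paper label. Grip across the 44 mm width.
- button_end (a point): Middle of the button end's lower edge, on the relay's underside: relay x +55, y 0, z +20 mm. Seated, it lies on the socket's top. Springs in the socket grip the blades: each end takes roughly 7 to 14 N to raise over the first 18 mm, and stays where it is left. Raised over 20 mm the relay is free.
- plain_end (a point): Middle of the label end's lower edge, on the relay's underside: relay x -55, y 0, z +20 mm. The slots leave the blades 4 mm of play along x, so one end can be rocked up by 8 to 10 mm about the other, resting end; one rock each way, the ends then about 10 and 0, then 6 and 16 mm up, is enough before lifting out.
- socket: Fixed socket: white block 130 mm long (x), 64 wide (y), on a steel plate 180 x 84 x 8 mm; its top face is 36 mm above the table. Origin: centre of the plate's underside, on the table. The relay starts seated on its centre with the same axes, the relay's origin 16 mm above the socket's.
- switch_box: The fixed isolator: a grey box 130 mm (x) x 110 mm (y) x 60 mm tall with a toggle lever on top. Origin: centre of its underside; its front side, towards the robot, is its -x side and the lever swings in its x-z plane from -x (on) to +x (off). A stub of conduit 20 mm long sticks out of its +x side.
- switch_tip (a point): Centre of the black ball, 26 mm across, at the end of the lever (steel stem 10 mm thick). It is 90 mm from the pivot, which lies above the middle of the box, 82 mm above the table. The ball is about 156 mm above the table at both ends of its travel, 172 mm upright.
- switch (a joint): Angle of the isolator's lever in rad: 0 = leaning 0.6 rad to the box's front (-x), on; 1.2 = leaning 0.6 rad to +x, fully off, at its stop. It stays where it is left; under 2 N at the ball moves it.
- tray: Loose white open tray, 160 mm (x) x 220 mm (y) outside, 30 mm high, walls and floor 5 mm thick, 0.6 kg. Origin: centre of its underside, on the table; z up.
- tin: Bystander: a closed round tin, 86 mm across and 50 mm tall. Origin: centre of its underside.
- cutter: Bystander: star-shaped steel cutter, 84 mm across, 22 mm high. Origin: centre of its underside.
- slat: Bystander: flat wooden slat 35 x 200 x 8 mm, long along its y. Origin: centre of its underside.
Things that resemble listed ones, but are neither listed nor needed, are in the scene too. Leave any orange or turquoise look-alike of the relay alone.

How it is judged (in metres and radians):
On the way, in this order (a step that is already met when the one before it is completed fails the run):
1. the isolator is switched fully off (lever past 1.1 of 1.2 rad) (value of joint switch above 1.1 rad), for 0.1 s.
2. the button end is rocked up: its underside 5 mm or more above the socket's top while the other end stays within 4 mm of it (z of button_end in the frame of socket above 0.041 m and z of plain_end in the frame of socket below 0.04 m and angle between relay's own x axis and vertical below 1.5358 rad and horizontal distance between relay and socket below 0.02 m), for 0.1 s.
3. rocked the other way: label end 5 mm or more above the socket top, tilted at least 0.035 rad with that end higher, blades still in the socket (middle raised under 18 mm) (z of plain_end in the frame of socket above 0.041 m and angle between relay's own x axis and vertical above 1.6058 rad and z of relay in the frame of socket below 0.034 m and horizontal distance between relay and socket below 0.02 m), for 0.1 s.
4. the relay is free, above the socket (z of relay in the frame of socket above 0.038 m), for 0.05 s.
At the end, for the whole second after the job is handed in: The lever is still off (past 1.1 rad), and the relay stands upright (within 0.1 rad) and at rest with its blades on the tray's floor (within 4 mm), inside the tray, the tray flat (value of joint switch above 1.1 rad and x of relay in the frame of tray between -0.055 and 0.055 m and y of relay in the frame of tray between -0.085 and 0.085 m and z of relay in the frame of tray between 0.002 and 0.009 m and angle between relay's own z axis and vertical below 0.1 rad and linear speed of relay below 0.02 m/s and angle between tray's own z axis and vertical below 0.05 rad); the robot touches nothing.
It fails at once if the relay is raised more than 4 mm at either end while the isolator is not off (z of any of button_end, plain_end in the frame of socket above 0.04 m and value of joint switch below 1 rad).
It fails at once if the relay is yanked: faster than 0.25 m/s while its blades are in the socket (raised less than 14 mm) (z of relay in the frame of socket below 0.03 m and horizontal distance between relay and socket below 0.02 m and linear speed of relay above 0.25 m/s).
It fails at once if the relay is tipped more than 0.3 rad while its blades are in the socket (z of relay in the frame of socket below 0.036 m and horizontal distance between relay and socket below 0.02 m and angle between relay's own z axis and vertical above 0.3 rad).
It fails at once if the relay is dropped into the tray: faster than 0.45 m/s within 30 mm of its floor (z of relay in the frame of tray below 0.035 m and horizontal distance between relay and tray below 0.13 m and linear speed of relay above 0.45 m/s).
It fails at once if a bystander (tin, cutter or slat) is moved more than 15 mm (distance of any of tin, cutter, slat from where it was at the start of the episode above 0.015 m).
It also fails if it takes over 54 s, if anything falls off the work surface, if the arm or the gripper's body presses on something with over 40 N, if the wrist force passes 120 N, or if a joint passes its speed limit or range.

## Working session

There is one attempt and no reset: what is moved stays moved. The work goes in short steps, Python scripts to look and compute and a tool call to move; the robot and the scene stay as the last step left them, time stands still between calls to the robot, and variables do not carry over. Pictures are saved under pics/ and viewed, at most 10 in all, crops included, and the job is handed in when it is done.

Besides the shell and the picture viewer there is one more tool, called after ">>>" by a JSON object that holds its "name" and its "arguments". servo_tool: Moves the arm, as the interface text tells. Its arguments: {"type":"object","properties":{"moves":{"type":"array"}},"required":["moves"]}

```bash
ls; mkdir -p pics; python3 - <<'E'
from cell import *
import cv2,numpy as np
for n in ["top","scene"]:
    p,d=read_camera(n); cv2.imwrite(f"pics/{n}0.png",p); np.savez(f"{n}0.npz",p=p,d=d); c=get_calibration(n); print(n,c)
print(state())
E
```

```text
pics
top {'K': array([[483.82785244,   0.        , 320.54937878],
       [  0.        , 483.82785244, 236.08784494],
       [  0.        ,   0.        ,   1.        ]]), 'R': array([[ 0.05080602, -0.99870611, -0.00220115],
       [-0.97333142, -0.04902124, -0.2241046 ],
       [ 0.22370673,  0.01352831, -0.97456261]]), 't': array([ -18.32982944,  568.35338042, 1006.45737848])}
scene {'K': array([[617.98015652,   0.        , 317.99304324],
       [  0.        , 617.98015652, 240.86392946],
       [  0.        ,   0.        ,   1.        ]]), 'R': array([[ 0.64014853,  0.76809085,  0.01569407],
       [ 0.51002017, -0.40961054, -0.75637202],
       [-0.57453397,  0.49219473, -0.65395341]]), 't': array([-345.01312457, -208.71209107, 1701.15742357])}
{'t': 0.1, 'joints': array([ 1.20039608e+00,  4.91485630e-01,  1.55940481e+00,  8.64010687e-06,
        1.09167738e+00, -1.05578300e-01]), 'qvel': array([ 0.00117888, -0.00056191, -0.00297446,  0.00243512, -0.0011698 ,
        0.00120215]), 'tau': array([ 2.69233627e-03, -6.13627052e+01, -2.58609903e+01,  6.94401492e-02,
        4.69928922e-02, -2.07204835e-05]), 'eef_pos': array([163.46993305, 603.01876986, 214.12304669]), 'tcp_rot': array([-3.14062373e+00, -1.10385625e-04,  2.87676666e+00]), 'ft_force': array([ 1.07846742, -0.30268096, -0.0421286 ]), 'moment': array([ 0.06101305,  0.01012014, -0.0265556 ]), 'grip_force': 0.0, 'opening': 1.0022801167483328}
```

View pics/top0.png

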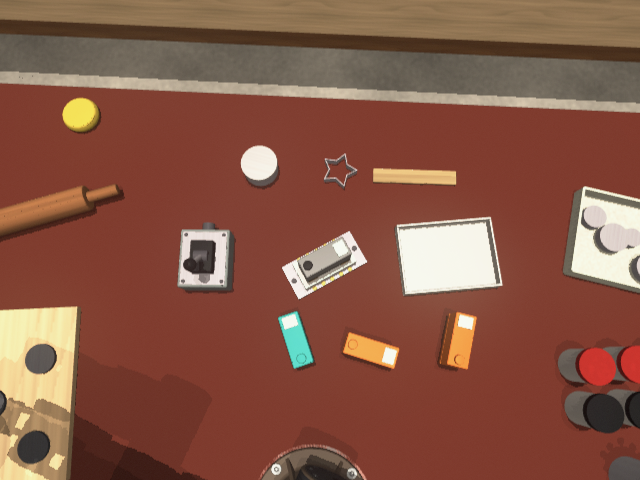

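View pics/scene0.png

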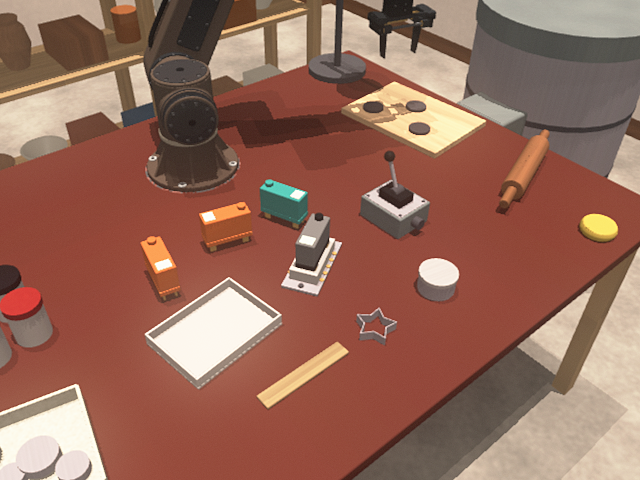

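The top view shows the grey relay in its socket at (325,258), with the black button at (308,265) and the paper label at (341,245). The isolator is at (205,258) with its ball at about (190,265), and the white tray is at (449,256). The tin is at (259,165), the star at (340,170) and the slat at (414,177).

Relay candidates are grey (325,258), turquoise (296,340), orange (371,350) and orange (459,341). Only the grey one sits in a socket with a black foot, so it fits the description. I'll measure it and confirm in a crop.

```bash
cat > h.py <<'E'
import numpy as np,cv2
from cell import *
def ray(n,uv):
    c=get_calibration(n); K,R,t=map(np.array,(c["K"],c["R"],c["t"])); o=-R.T@t
    return o,R.T@np.linalg.inv(K)@np.array([uv[0],uv[1],1.])
def onplane(n,uv,z):
    o,d=ray(n,uv); return o+d*(z-o[2])/d[2]
def cloud(n,d):
    c=get_calibration(n); K,R,t=map(np.array,(c["K"],c["R"],c["t"]))
    v,u=np.mgrid[:480,:640]; X=np.stack([(u-K[0,2])/K[0,0]*d,(v-K[1,2])/K[1,1]*d,d],-1)
    return (X-t)@R
def two(uv1,uv2):
    o1,d1=ray("top",uv1);o2,d2=ray("scene",uv2)
    s=np.linalg.lstsq(np.stack([d1,-d2],1),o2-o1,rcond=None)[0]
    return (o1+d1*s[0]+o2+d2*s[1])/2, np.linalg.norm(o1+d1*s[0]-o2-d2*s[1])
def rect(P): 
    r=cv2.minAreaRect(np.float32(P[:,:2])); return np.round(r[0],1),np.round(r[1],1),round(r[2],1),np.round(cv2.boxPoints(r)).tolist()
E
python3 - <<'E'
from h import *
T=np.load("top0.npz");p,d=T["p"],T["d"];W=cloud("top",d);S=p.astype(int).sum(2);ok=d>0
def sel(u0,u1,v0,v1,z0,z1,m=None):
    k=np.zeros((480,640),bool);k[v0:v1,u0:u1]=1;k&=ok&(W[...,2]>z0)&(W[...,2]<z1)
    if m is not None:k&=m
    return W[k],k
for nm,a in dict(relaytop=(275,375,225,300,98,111),button=(275,375,225,300,112,122),sockettop=(275,375,225,300,30,42),plate=(275,375,225,300,4,12),box=(170,240,215,300,52,66),ball=(170,240,215,300,130,175),rim=(385,510,210,300,22,36),floor=(385,510,210,300,2,9),tin=(235,285,140,195,40,60)).items():
    P,k=sel(*a); print(nm,len(P),P[:,2].mean().round(1) if len(P) else "", rect(P) if len(P)>4 else "", P.mean(0).round(1))
a=cv2.resize(p[215:305,165:380],None,fx=3.7,fy=3.7,interpolation=2)
Sc=np.load("scene0.npz")["p"];b=cv2.resize(Sc[145:295,275:435],None,fx=2.5,fy=2.5,interpolation=2)
o=np.zeros((600,800,3),np.uint8);a=cv2.resize(p[222:302,170:380],(788,300),interpolation=2);o[:300,:788]=a;b=cv2.resize(Sc[145:295,270:450],(360,300),interpolation=2);o[300:,:360]=b
cv2.imwrite("pics/crop.png",o)
E
```

```text
relaytop 1006 105.2 (array([ 5.15e+02, -2.00e-01]), array([ 44.5, 110.2]), 31.6, [[467.0, 35.0], [525.0, -59.0], [563.0, -35.0], [505.0, 58.0]]) [515.2  -2.2 105.2]
button 65 115.5 (array([518.7,  12.9]), array([17.9, 83.5]), 48.7, [[481.0, 34.0], [544.0, -21.0], [556.0, -8.0], [493.0, 47.0]]) [494.5  33.3 115.5]
sockettop 393 35.3 (array([ 5.145e+02, -5.000e-01]), array([ 63.4, 130.8]), 31.0, [[454.0, 39.0], [521.0, -73.0], [575.0, -40.0], [508.0, 72.0]]) [492.    3.7  35.3]
plate 1024 7.6 (array([ 5.227e+02, -3.000e-01]), array([173.5, 228.7]), 3.0, [[430.0, 109.0], [442.0, -119.0], [615.0, -110.0], [603.0, 118.0]]) [505.5   0.7   7.6]
box 2025 59.7 (array([507.5, 265.8]), array([129.4, 110.5]), 2.5, [[440.0, 318.0], [445.0, 208.0], [574.0, 213.0], [570.0, 324.0]]) [505.  261.7  59.7]
ball 99 168.2 (array([475.7, 262.7]), array([23.8, 28. ]), 54.3, [[457.0, 261.0], [480.0, 245.0], [494.0, 264.0], [471.0, 281.0]]) [474.6 261.7 168.2]
rim 858 28.0 (array([ 548.2, -280.7]), array([161.2, 221.8]), 8.0, [[453.0, -182.0], [484.0, -402.0], [643.0, -379.0], [613.0, -160.0]]) [ 547.4 -283.2   28. ]
floor 5178 4.6 (array([ 555.9, -285.4]), array([210.8, 292.1]), 2.9, [[443.0, -145.0], [458.0, -437.0], [669.0, -426.0], [654.0, -134.0]]) [ 548.6 -282.4    4.6]
tin 1028 48.7 (array([739.9, 163.5]), array([84.5, 85. ]), 45.7, [[680.0, 163.0], [741.0, 104.0], [800.0, 164.0], [739.0, 223.0]]) [738.4 163.3  48.7]
```

View pics/crop.png

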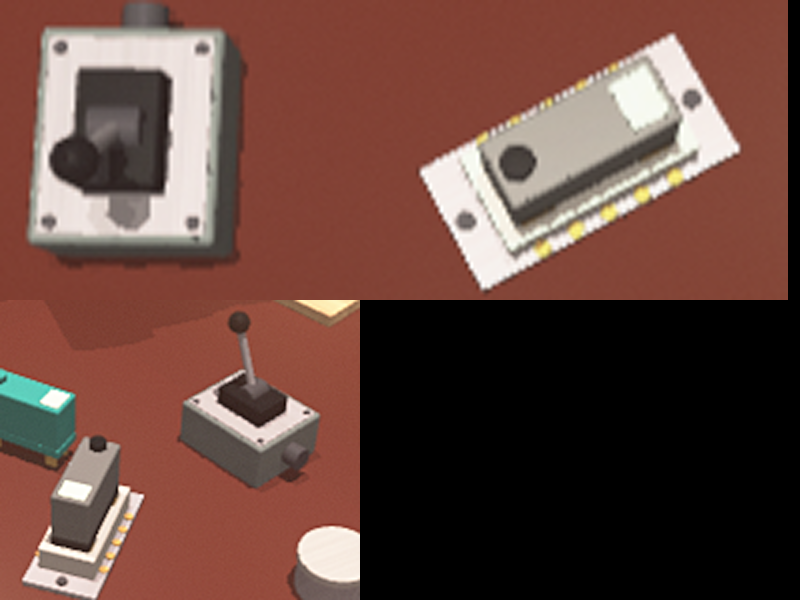

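The crop shows the grey relay seated in its socket: black button at crop (515,160), paper label at (640,95), black foot. That confirms it. Next I check the lever's ball by triangulation.

```bash
python3 - <<'E'
from h import *
print(two((189.5,264.1),(389,156)))
T=np.load("top0.npz")["p"].astype(int).sum(2);S=np.load("scene0.npz")["p"].astype(int).sum(2)
for n,I,(u,v) in(("top",T,(189,264)),("scene",S,(389,156))):
    m=np.zeros((480,640),np.uint8);m[v-12:v+13,u-12:u+13]=255*(I[v-12:v+13,u-12:u+13]<150)
    k,l,s,c=cv2.connectedComponentsWithStats(m);print(n,s[1:],c[1:])
E
```

```text
(array([476.15741728, 265.25528554, 164.62600778]), np.float64(1.114617824367417))
top [[184 258  18  15 165]] [[192.75757576 265.48484848]]
scene [[385 155   9   6  20]] [[388.35 158.45]]
```

>>> {"name": "servo_tool", "arguments": {"moves": [0.628, -0.85, 0, 0.1, 0, 0.628, -0.85, 0, 0.1, 0, 0.628, -0.85, 0, 0.1, 0, 0.628, -0.85, 0, 0.1, 0, 0.628, -0.85, 0, 0.1, 0, 0.628, -0.85, 0, 0.1, 0, 0.628, -0.85, 0, 0.1, 0, 0.628, -0.85, 0, 0.1, 0, 0.628, -0.85, 0, 0.1, 0, 0.628, -0.85, 0, 0.1, 0, 0.628, -0.85, 0, 0.1, 0, 0.628, -0.85, 0, 0.1, 0]}}

```text
t: 1.1
eef_pos: [416.0, 261.4, 214.5]
tcp_rot: [-3.141, -0.0, -3.096]
ft_force: [-0.2, 0.3, -0.4]
opening: 0.214
grip_force: 0.0
```

>>> {"name": "servo_tool", "arguments": {"moves": [0, 0, -0.1, 0, 0, 0, 0, -0.165, 0, 0, 0, 0, -0.165, 0, 0, 0.05, 0, -0.165, 0, 0, 0.1, 0.002, -0.165, 0, 0, 0.15, 0.003, -0.165, 0, 0, 0.18, 0.005, -0.165, 0, 0, 0.21, 0.007, -0.165, 0, 0, 0.24, 0.008, -0.165, 0, 0, 0.26, 0.009, -0.165, 0, 0, 0.28, 0.01, -0.165, 0, 0, 0.29, 0.01, -0.165, 0, 0]}}

```text
t: 2.1
eef_pos: [531.1, 267.9, 149.2]
tcp_rot: [3.141, 0.0, -3.092]
ft_force: [-1.0, 0.2, -1.3]
opening: 0.002
grip_force: 0.5
```

>>> {"name": "servo_tool", "arguments": {"moves": [0.005, 0, 0, 0, 0, 0.01, 0, 0, 0, 0, 0.015, 0, 0, 0, 0, 0.015, 0, 0, 0, 0]}}

```text
t: 2.43
eef_pos: [536.5, 267.3, 148.7]
tcp_rot: [3.142, -0.001, -3.092]
ft_force: [-1.1, 0.9, -0.1]
opening: 0.007
grip_force: 0.9
```

>>> {"name": "servo_tool", "arguments": {"moves": [0.005, 0, 0, 0, 0, 0.01, 0, 0, 0, 0, 0.01, 0, 0, 0, 0]}}

```text
t: 2.68
eef_pos: [537.3, 267.3, 148.5]
tcp_rot: [-3.141, -0.008, -3.092]
ft_force: [-18.5, 2.1, 9.3]
opening: 0.005
grip_force: 9.2
```

```bash
python3 - <<'E'
from h import *
p,d=read_camera("scene"); cv2.imwrite("pics/s1.png",cv2.resize(p[100:260,330:470],(560,600)[:2],interpolation=2))
E
```

```text
(no output)
```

View pics/s1.png

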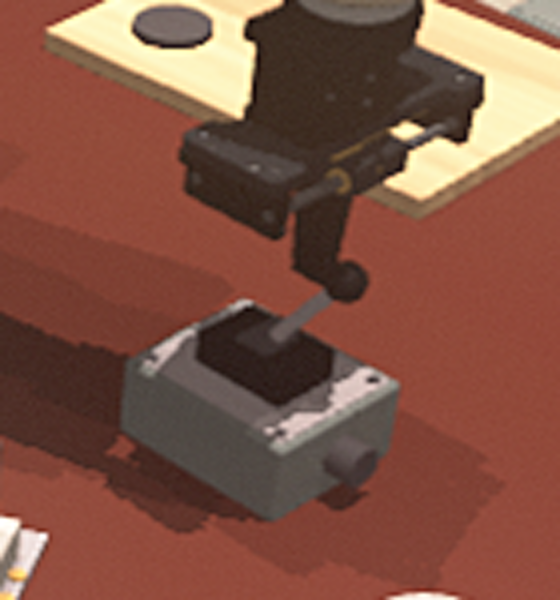

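The lever leans fully away and stopped against 18 N, so the isolator is off. Next I retreat and go over the relay's button end.

>>> {"name": "servo_tool", "arguments": {"moves": [-0.1, 0, 0, 0, 0, -0.1, 0, 0.1, 0, 0, -0.1, 0, 0.165, 0, 0, -0.122, -0.575, 0.165, -0.341, 1, -0.122, -0.575, 0.165, -0.341, 1, -0.122, -0.575, 0.165, -0.341, 1, -0.122, -0.575, 0.165, -0.341, 1, -0.122, -0.575, 0.165, -0.341, 1, -0.122, -0.575, 0.165, -0.341, 1, -0.122, -0.575, 0.165, -0.341, 1, -0.122, -0.575, 0.165, -0.341, 1, -0.122, -0.575, 0.165, -0.341, 1]}}

```text
t: 3.73
eef_pos: [492.1, 36.4, 215.0]
tcp_rot: [3.141, 0.001, 2.111]
ft_force: [1.2, -0.6, -0.5]
opening: 0.578
grip_force: 0.0
```

>>> {"name": "servo_tool", "arguments": {"moves": [0, 0, 0, 0, 1, 0, 0, 0, 0, 1, 0, 0, 0, 0, 1]}}

```text
t: 3.98
eef_pos: [492.0, 37.3, 214.8]
tcp_rot: [3.141, 0.0, 2.123]
ft_force: [-0.2, 0.3, -0.4]
opening: 0.788
grip_force: 0.0
```

>>> {"name": "servo_tool", "arguments": {"moves": [0, 0, -0.1, 0, 0.8, 0, 0, -0.2, 0, 0.8, 0, 0, -0.28, 0, 0.8, 0, 0, -0.34, 0, 0.8, 0, 0, -0.37, 0, 0.8, 0, 0, -0.37, 0, 0.8, 0, 0, -0.37, 0, 0.3, 0, 0, -0.37, 0, 0.3, 0, 0, -0.37, 0, 0.3, 0, 0, -0.37, 0, 0.3, 0, 0, -0.37, 0, 0.3, 0, 0, -0.37, 0, 0.3]}}

```text
t: 4.98
eef_pos: [493.2, 37.7, 67.6]
tcp_rot: [3.138, 0.001, 2.12]
ft_force: [2.6, 5.9, 3.5]
opening: 0.46
grip_force: 30.0
```

>>> {"name": "servo_tool", "arguments": {"moves": [0, 0, 0, 0, 0.3, 0, 0, 0, 0, 0.3, 0, 0, 0, 0, 0.3]}}

```text
t: 5.23
eef_pos: [493.1, 37.7, 67.6]
tcp_rot: [3.139, 0.001, 2.12]
ft_force: [3.1, 5.9, 4.1]
opening: 0.459
grip_force: 30.0
```

>>> {"name": "servo_tool", "arguments": {"moves": [0.0006, -0.001, 0.002, 0, 0.3, 0.0012, -0.002, 0.004, 0, 0.3, 0.0018, -0.003, 0.006, 0, 0.3, 0.0024, -0.004, 0.008, 0, 0.3, 0.003, -0.005, 0.01, 0, 0.3, 0.0036, -0.006, 0.012, 0, 0.3, 0.0042, -0.007, 0.014, 0, 0.3, 0.0048, -0.008, 0.016, 0, 0.3, 0.0054, -0.009, 0.018, 0, 0.3, 0.006, -0.01, 0.02, 0, 0.3, 0.006, -0.01, 0.021, 0, 0.3, 0.006, -0.01, 0.021, 0, 0.3]}}

```text
t: 6.23
eef_pos: [495.2, 33.3, 74.6]
tcp_rot: [3.14, 0.001, 2.12]
ft_force: [6.7, 0.1, -15.6]
opening: 0.463
grip_force: 30.0
```

```bash
cat > tilt.py <<'E'
from h import *
import sys
# heights of relay's grey top along its axis, from both cameras' depth
u=np.array([np.cos(np.radians(121.4)),np.sin(np.radians(121.4))]);c=np.array([515.,-.3]);v=np.array([-u[1],u[0]])
for n in("top","scene"):
    p,d=read_camera(n);W=cloud(n,d);q=W[...,:2]-c;s=q@u;w=q@v
    hsv=cv2.cvtColor(p,cv2.COLOR_BGR2HSV)
    k=(d>0)&(abs(w)<16)&(abs(s)<52)&(W[...,2]>95)&(W[...,2]<150)&(hsv[...,2]>90)
    P=np.stack([s[k],W[...,2][k]],1)
    for _ in range(4):
        a=np.polyfit(P[:,0],P[:,1],1);r=abs(np.polyval(a,P[:,0])-P[:,1]);P=P[r<max(2,1.5*r.std())]
    print(n,len(P),"s range",P[:,0].min().round(),P[:,0].max().round(),"slope",a[0].round(4),"mid",a[1].round(1),"ends",np.polyval(a,[55,-55]).round(1))
    cv2.imwrite(f"pics/{sys.argv[1]}_{n}.png",cv2.resize(p[130:310,240:400] if n=="scene" else p[200:320,250:410],(533,600) if n=="scene" else (800,600),interpolation=2))
print(state()["ft_force"],state()["eef_pos"])
E
python3 tilt.py a
```

```text
top 17 s range -52.0 -42.0 slope -0.097 mid 102.0 ends [ 96.6 107.3]
scene 190 s range -52.0 48.0 slope 0.0477 mid 109.9 ends [112.5 107.3]
[  6.84797452  -0.02283159 -15.00715132] [495.20290696  33.27119645  74.61241449]
```

View pics/a_scene.png

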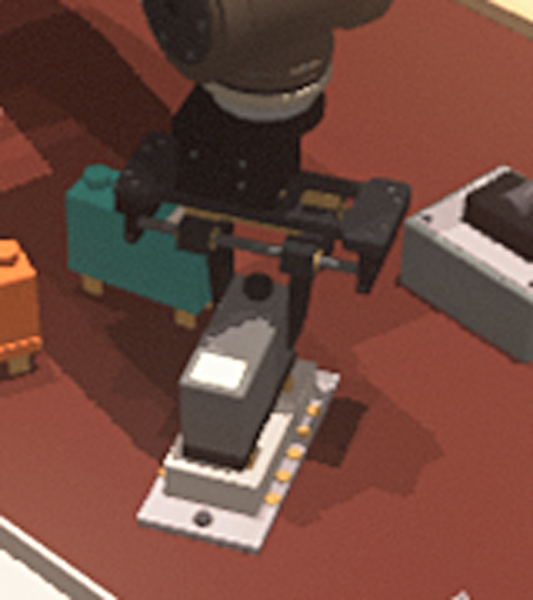

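The crop shows the relay tilted, with the button end (258,287) raised and the label end down on the socket. I'll compare with the seated baseline from the same camera.

```bash
python3 - <<'E'
from h import *
u=np.array([np.cos(np.radians(121.4)),np.sin(np.radians(121.4))]);c=np.array([515.,-.3]);v=np.array([-u[1],u[0]])
def f(p,d):
    W=cloud("scene",d);q=W[...,:2]-c;s=q@u;w=q@v
    k=(d>0)&(abs(w)<14)&(s>-50)&(s<22)&(W[...,2]>98)&(W[...,2]<118)
    a=np.polyfit(s[k],W[...,2][k],1);r=W[...,2][k]-np.polyval(a,s[k]);g=abs(r)<2
    a=np.polyfit(s[k][g],W[...,2][k][g],1);print(g.sum(),a,np.polyval(a,[55,-55]))
N=np.load("scene0.npz");f(N["p"],N["d"]);p,d=read_camera("scene");f(p,d)
E
```

```text
208 [-9.85654087e-03  1.06481221e+02] [105.93911139 107.02333088]
221 [5.57645982e-02 1.09860160e+02] [112.927213   106.79310719]
```

>>> {"name": "servo_tool", "arguments": {"moves": [0.0006, -0.001, 0.002, 0, 0.3, 0.0012, -0.002, 0.004, 0, 0.3, 0.0013, -0.002, 0.005, 0, 0.3, 0.0013, -0.002, 0.005, 0, 0.3, 0.0013, -0.002, 0.005, 0, 0.8, 0.0013, -0.002, 0.005, 0, 0.8, 0.0013, -0.002, 0.005, 0, 0.8, 0.0013, -0.002, 0.005, 0, 0.8, 0.0013, -0.002, 0.005, 0, 0.8, 0.0013, -0.002, 0.005, 0, 0.8, 0.0013, -0.002, 0.005, 0, 0.8]}}

```text
t: 7.3
eef_pos: [494.9, 32.4, 77.2]
tcp_rot: [3.141, 0.0, 2.12]
ft_force: [0.6, -0.6, 0.5]
opening: 0.8
grip_force: 0.0
```

>>> {"name": "servo_tool", "arguments": {"moves": [0.03, -0.05, 0, 0, 0.8, 0.06, -0.1, 0, 0, 0.8, 0.09, -0.148, -0.01, 0, 0.8, 0.107, -0.176, -0.02, 0, 0.8, 0.107, -0.176, -0.025, 0, 0.8, 0.107, -0.176, -0.025, 0, 0.8]}}

```text
t: 7.8
eef_pos: [537.0, -38.0, 66.3]
tcp_rot: [-3.141, -0.001, 2.119]
ft_force: [-0.2, 0.0, -0.2]
opening: 0.795
grip_force: 0.0
```

```bash
cat > f.py <<'E'
from h import *
u=np.array([np.cos(np.radians(121.4)),np.sin(np.radians(121.4))]);c=np.array([515.,-.3]);v=np.array([-u[1],u[0]])
p,d=read_camera("scene");W=cloud("scene",d);q=W[...,:2]-c;s=q@u;w=q@v
k=(d>0)&(abs(w)<14)&(abs(s)<50)&(W[...,2]>98)&(W[...,2]<135)
S=s[k];Z=W[...,2][k];g=S<25
for _ in range(4):
    a=np.polyfit(S[g],Z[g],1);g=abs(Z-np.polyval(a,S))<2.5
print(g.sum(),S[g].min(),S[g].max(),"tilt",a[0]+.0099,"ends up (button,label)",np.polyval(a,[55,-55])-[105.9,107.0])
q=state();print(q["eef_pos"],q["ft_force"],q["opening"])
E
python3 f.py
```

```text
148 -49.2756056635536 27.620423831879638 tilt 0.08393304805670761 ends up (button,label) [ 9.06477647 -0.17885882]
[536.79823425 -37.44976304  66.60963091] [-0.87944752  0.79907334 -0.43763657] 0.8016487927388972
```

>>> {"name": "servo_tool", "arguments": {"moves": [0, 0, 0, 0, 0.3, 0, 0, 0, 0, 0.3, 0, 0, 0, 0, 0.3, 0, 0, 0, 0, 0.3, 0, 0, 0, 0, 0.3, 0, 0, 0, 0, 0.3, 0, 0, 0, 0, 0.3]}}

```text
t: 8.43
eef_pos: [538.5, -37.5, 67.4]
tcp_rot: [3.14, 0.001, 2.119]
ft_force: [3.5, 4.5, -0.5]
opening: 0.46
grip_force: 30.0
```

>>> {"name": "servo_tool", "arguments": {"moves": [-0.001, 0.0015, 0.003, 0, 0.3, -0.002, 0.003, 0.006, 0, 0.3, -0.003, 0.0045, 0.009, 0, 0.3, -0.004, 0.006, 0.012, 0, 0.3, -0.005, 0.0075, 0.015, 0, 0.3, -0.006, 0.009, 0.018, 0, 0.3, -0.007, 0.0105, 0.021, 0, 0.3, -0.008, 0.012, 0.024, 0, 0.3, -0.009, 0.0135, 0.027, 0, 0.3, -0.01, 0.015, 0.03, 0, 0.3, -0.0105, 0.017, 0.033, 0, 0.3, -0.0105, 0.017, 0.033, 0, 0.3]}}

```text
t: 9.43
eef_pos: [534.1, -30.2, 79.6]
tcp_rot: [3.14, -0.0, 2.119]
ft_force: [5.5, 7.8, -12.6]
opening: 0.463
grip_force: 30.0
```

```bash
python3 f.py
```

```text
155 -49.84110618599202 26.37509752243797 tilt -0.03906595609607536 ends up (button,label) [ 8.79372234 13.07997751]
[534.1379822  -30.228651    79.60207876] [  6.22999205   8.47693229 -12.45810157] 0.46075306548462486
```

>>> {"name": "servo_tool", "arguments": {"moves": [-0.0008, 0.0012, 0.0025, 0, 0.3, -0.0016, 0.0025, 0.005, 0, 0.3, -0.002, 0.0035, 0.007, 0, 0.3, -0.0024, 0.004, 0.008, 0, 0.3, -0.0024, 0.004, 0.008, 0, 0.3, -0.0024, 0.004, 0.008, 0, 0.3]}}

```text
t: 9.98
eef_pos: [533.1, -28.6, 82.6]
tcp_rot: [3.14, -0.0, 2.119]
ft_force: [6.3, 7.8, -14.1]
opening: 0.463
grip_force: 30.0
```

```bash
python3 f.py
```

```text
131 -49.84168088817652 25.689987245956544 tilt 0.002182152329836368 ends up (button,label) [13.40969611 13.15865936]
[533.0977479  -28.61182508  82.63387677] [  5.51651289   8.42010444 -14.55136767] 0.4597507823406733
```

```bash
cat >> f.py <<'E'
for lo in range(-50,50,8):
    m=(S>=lo)&(S<lo+8); print(lo+4,m.sum(),np.round(np.percentile(Z[m],[10,50,90]),1) if m.any() else "")
import sys
o=np.zeros((600,533,3),np.uint8);o[:]=cv2.resize(p[130:310,240:400],(533,600),interpolation=2);cv2.imwrite(f"pics/{sys.argv[1]}.png",o)
E
python3 f.py b
```

```text
88 -49.77025725427108 44.84317667784522 tilt 0.07516354907700971 ends up (button,label) [19.17690611 10.89791571]
[533.11705056 -28.61192378  82.61567048] [  6.48938536   8.96464545 -13.63573994] 0.4640120510102827
-46 93 [101.9 113.  122.7]
-38 35 [120.8 122.4 124.2]
-30 23 [121.1 122.3 124.6]
-22 28 [119.6 121.2 123.1]
-14 21 [118.8 120.3 123.3]
-6 16 [118.  119.  121.5]
2 1 [117.6 117.6 117.6]
10 2 [120.8 121.  121.3]
18 9 [116.7 118.4 120. ]
26 8 [115.  116.1 117.1]
34 0 
42 2 [126.5 126.8 127.1]
50 0
```

View pics/b.png

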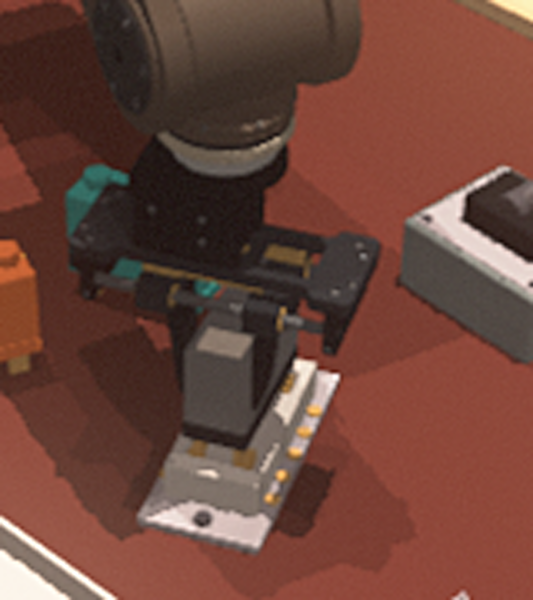

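The label end is up, with about 17 mm there, 7.6 mm at the button end and a tilt of about −0.09, and the blades are still in the socket. The lower bins of the fit were contaminated by the end face. Next I release, regrip at the button end and level the relay.

>>> {"name": "servo_tool", "arguments": {"moves": [0, 0, 0, 0, 0.8, 0, 0, 0, 0, 0.8, 0, 0, 0, 0, 0.8, 0, 0, 0, 0, 0.8, 0, 0, 0, 0, 0.8, 0, 0, 0, 0, 0.8, -0.035, 0.058, 0, 0, 0.8, -0.07, 0.115, 0, 0, 0.8, -0.104, 0.171, -0.01, 0, 0.8, -0.104, 0.171, -0.028, 0, 0.8, -0.104, 0.171, -0.028, 0, 0.8, -0.104, 0.171, -0.028, 0, 0.8]}}

```text
t: 11.08
eef_pos: [491.4, 38.6, 72.2]
tcp_rot: [3.142, 0.0, 2.12]
ft_force: [0.1, 0.2, -0.5]
opening: 0.799
grip_force: 0.0
```

```bash
python3 f.py c
```

```text
266 -49.778492320447995 47.835242528930124 tilt -0.02561559377424684 ends up (button,label) [11.21087252 14.01758783]
[491.61853713  38.2750173   72.33906292] [ 0.48219954 -0.14947727 -0.2010301 ] 0.8032770924108862
-46 94 [102.8 117.7 123.8]
-38 29 [119.8 122.6 124.7]
-30 31 [120.3 121.9 124.1]
-22 24 [119.2 121.5 123.3]
-14 32 [118.6 120.4 122. ]
-6 21 [118.2 119.3 122.1]
2 32 [116.4 118.1 120. ]
10 27 [116.3 118.5 120.6]
18 27 [115.8 117.5 119.9]
26 25 [115.6 117.  118.9]
34 38 [115.1 117.7 124.6]
42 51 [114.8 121.7 126.8]
50 9 [117.6 125.9 128.1]
```

>>> {"name": "servo_tool", "arguments": {"moves": [0, 0, 0, 0, 0.3, 0, 0, 0, 0, 0.3, 0, 0, 0, 0, 0.3, 0, 0, 0, 0, 0.3, 0, 0, 0, 0, 0.3, 0, 0, 0, 0, 0.3, 0, 0, 0, 0, 0.3]}}

```text
t: 11.72
eef_pos: [491.5, 39.0, 72.4]
tcp_rot: [3.14, 0.001, 2.12]
ft_force: [3.3, 2.9, -0.1]
opening: 0.466
grip_force: 29.9
```

>>> {"name": "servo_tool", "arguments": {"moves": [0.001, -0.0015, 0.003, 0, 0.3, 0.002, -0.003, 0.006, 0, 0.3, 0.003, -0.005, 0.009, 0, 0.3, 0.004, -0.0065, 0.012, 0, 0.3, 0.005, -0.008, 0.015, 0, 0.3, 0.006, -0.01, 0.018, 0, 0.3, 0.007, -0.0115, 0.0205, 0, 0.3, 0.007, -0.0115, 0.0205, 0, 0.3, 0.007, -0.0115, 0.0205, 0, 0.3]}}

```text
t: 12.47
eef_pos: [494.7, 34.3, 80.1]
tcp_rot: [3.14, 0.001, 2.12]
ft_force: [7.6, 1.8, -11.8]
opening: 0.46
grip_force: 30.0
```

```bash
python3 f.py d
```

```text
300 -49.78868706670185 49.76602722426919 tilt 0.010251570528631973 ends up (button,label) [16.63866033 15.49998757]
[494.68272592  34.27139253  80.08977047] [  7.65808807   2.62656042 -11.73272411] 0.45931078240616907
-46 37 [120.1 122.1 123.5]
-38 35 [120.5 122.9 125.6]
-30 31 [120.9 123.4 124.9]
-22 27 [120.5 122.3 124.4]
-14 35 [120.1 122.3 124.1]
-6 35 [120.5 122.8 124.1]
2 25 [120.1 122.3 124.5]
10 33 [119.9 122.2 125. ]
18 28 [119.9 122.6 124.5]
26 38 [120.5 122.8 129.5]
34 45 [121.8 128.3 132.8]
42 30 [120.  129.9 132.4]
50 5 [121.8 123.2 127.9]
```

The relay is level at about 16 mm. Next I regrip at its centre.

>>> {"name": "servo_tool", "arguments": {"moves": [0, 0, 0, 0, 0.8, 0, 0, 0, 0, 0.8, 0, 0, 0, 0, 0.8, 0, 0, 0, 0, 0.8, 0.025, -0.04, 0, 0, 0.8, 0.05, -0.081, 0, 0, 0.8, 0.05, -0.081, 0, 0, 0.8, 0.05, -0.081, 0, 0, 0.8]}}

```text
t: 13.18
eef_pos: [513.6, 1.4, 80.4]
tcp_rot: [-3.141, -0.0, 2.118]
ft_force: [-0.7, -0.2, 0.8]
opening: 0.798
grip_force: 0.0
```

>>> {"name": "servo_tool", "arguments": {"moves": [0, 0, 0, 0, 0.3, 0, 0, 0, 0, 0.3, 0, 0, 0, 0, 0.3, 0, 0, 0, 0, 0.3, 0, 0, 0, 0, 0.3, 0, 0, 0, 0, 0.3, 0, 0, 0, 0, 0.3, 0, 0, 0.004, 0, 0.3, 0, 0, 0.008, 0, 0.3, 0, 0, 0.012, 0, 0.3, 0, 0, 0.016, 0, 0.3, 0, 0, 0.02, 0, 0.3]}}

```text
t: 14.18
eef_pos: [513.3, 1.8, 88.5]
tcp_rot: [-3.141, -0.0, 2.12]
ft_force: [-0.4, -0.3, -4.8]
opening: 0.462
grip_force: 29.9
```

```bash
python3 f.py e
```

```text
250 -49.93128657218872 30.444585326059876 tilt 0.007354305318114309 ends up (button,label) [23.73937603 22.91940245]
[513.55877778   1.75232211  88.77303101] [ 0.71925779 -0.18843058 -3.27162271] 0.46304196720300955
-46 35 [127.7 130.2 131.6]
-38 31 [128.4 130.3 132.3]
-30 31 [127.9 130.4 132.8]
-22 32 [127.  129.8 130.9]
-14 28 [127.1 129.  130.8]
-6 32 [127.1 129.7 131.6]
2 32 [127.9 129.9 131.4]
10 32 [127.8 129.6 131.2]
18 27 [128.3 129.9 131.7]
26 15 [127.7 130.5 131.8]
34 4 [125.2 126.7 129.8]
42 0 
50 0
```

The relay is free and level, about 23 mm up. Next I lift it and carry it over the tray.

>>> {"name": "servo_tool", "arguments": {"moves": [0, 0, 0.04, 0, 0.3, 0, 0, 0.1, 0, 0.3, 0.004, -0.03, 0.15, 0, 0.3, 0.013, -0.1, 0.15, -0.02, 0.3, 0.022, -0.18, 0.15, -0.05, 0.3, 0.033, -0.27, 0.15, -0.08, 0.3, 0.044, -0.36, 0.15, -0.11, 0.3, 0.055, -0.45, 0.15, -0.13, 0.3, 0.066, -0.54, 0.15, -0.13, 0.3, 0.076, -0.62, 0.15, -0.13, 0.3, 0.083, -0.675, 0.15, -0.13, 0.3, 0.087, -0.706, 0.15, -0.13, 0.3]}}

```text
t: 15.23
eef_pos: [548.2, -283.2, 148.1]
tcp_rot: [-3.141, 0.0, 1.709]
ft_force: [-0.2, 1.2, -3.7]
opening: 0.463
grip_force: 29.9
```

>>> {"name": "servo_tool", "arguments": {"moves": [0, 0, 0, 0, 0.3, 0, 0, 0, 0, 0.3, 0, 0, 0, 0, 0.3]}}

```text
t: 15.48
eef_pos: [548.2, -279.2, 148.3]
tcp_rot: [-3.141, -0.001, 1.712]
ft_force: [0.0, 0.1, -3.5]
opening: 0.46
grip_force: 29.9
```

```bash
python3 - <<'E'
from h import *
a,_=read_camera("scene");b,_=read_camera("top")
o=np.zeros((560,800,3),np.uint8);o[:,:400]=cv2.resize(a[170:394,120:280],(400,560),interpolation=2);o[:400,400:]=cv2.resize(b[190:320,380:510],(400,400),interpolation=2)
cv2.imwrite("pics/tray1.png",o)
E
```

```text
(no output)
```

View pics/tray1.png

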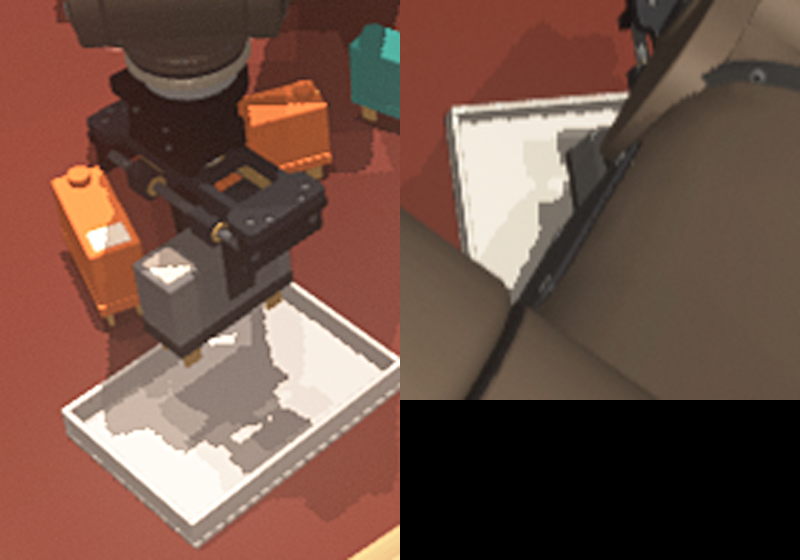

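The relay hangs level over the tray's middle, blades down, with its foot at (190,355) in the left crop and clear of the walls. Next I lower it gently.

>>> {"name": "servo_tool", "arguments": {"moves": [0, 0, -0.03, 0, 0.3, 0, 0, -0.06, 0, 0.3, 0, 0, -0.09, 0, 0.3, 0, 0, -0.12, 0, 0.3, 0, 0, -0.15, 0, 0.3, 0, 0, -0.17, 0, 0.3, 0, 0, -0.19, 0, 0.3, 0, 0, -0.205, 0, 0.3, 0, 0, -0.215, 0, 0.3, 0, 0, -0.222, 0, 0.3, 0, 0, -0.222, 0, 0.3]}}

```text
t: 16.5
eef_pos: [548.4, -280.6, 59.3]
tcp_rot: [-3.141, -0.0, 1.711]
ft_force: [-0.2, 0.1, -4.3]
opening: 0.461
grip_force: 29.9
```

>>> {"name": "servo_tool", "arguments": {"moves": [0, 0, -0.003, 0, 0.3, 0, 0, -0.006, 0, 0.3, 0, 0, -0.009, 0, 0.3, 0, 0, -0.011, 0, 0.3, 0, 0, -0.011, 0, 0.3]}}

```text
t: 16.92
eef_pos: [548.5, -280.6, 55.2]
tcp_rot: [3.142, -0.0, 1.711]
ft_force: [-0.0, 0.7, -4.6]
opening: 0.465
grip_force: 29.9
```

>>> {"name": "servo_tool", "arguments": {"moves": [0, 0, -0.002, 0, 0.3, 0, 0, -0.004, 0, 0.3, 0, 0, -0.005, 0, 0.3, 0, 0, -0.005, 0, 0.3]}}

```text
t: 17.25
eef_pos: [548.9, -280.5, 54.1]
tcp_rot: [3.141, 0.001, 1.711]
ft_force: [-2.0, 2.9, 4.6]
opening: 0.463
grip_force: 30.0
```

Contact: the force reversed sign. I press slightly more to seat it, then open and rise.

>>> {"name": "servo_tool", "arguments": {"moves": [0, 0, -0.001, 0, 0.3, 0, 0, -0.001, 0, 0.3, 0, 0, -0.001, 0, 0.8, 0, 0, -0.001, 0, 0.8, 0, 0, -0.001, 0, 0.8, 0, 0, -0.001, 0, 0.8, 0, 0, -0.001, 0, 0.8, 0, 0, -0.001, 0, 0.8, 0, 0, -0.001, 0, 0.8]}}

```text
t: 18.0
eef_pos: [548.5, -280.6, 52.8]
tcp_rot: [3.142, -0.0, 1.711]
ft_force: [0.1, 0.0, -0.4]
opening: 0.794
grip_force: 0.0
```

>>> {"name": "servo_tool", "arguments": {"moves": [0, 0, 0.03, 0, 0.8, 0, 0, 0.08, 0, 0.8, 0, 0, 0.18, 0, 0.8, 0, 0, 0.28, 0, 0.8, 0, 0, 0.38, 0, 0.8, 0, 0.1, 0.4, 0, 0.8, 0, 0.2, 0.4, 0, 0.8, 0, 0.3, 0.4, 0, 0.8, 0, 0.4, 0.4, 0, 0.8, 0, 0.5, 0.4, 0, 0.8, 0, 0.5, 0.4, 0, 0.8, 0, 0.5, 0.4, 0, 0.8]}}

```text
t: 19.0
eef_pos: [548.5, -78.8, 214.0]
tcp_rot: [3.141, 0.001, 1.715]
ft_force: [0.3, -0.6, -0.8]
opening: 0.801
grip_force: 0.0
```

```bash
python3 - <<'E'
from h import *
a,da=read_camera("scene");b,d=read_camera("top");W=cloud("top",d);W2=cloud("scene",da)
k=np.zeros((480,640),bool);k[200:310,380:520]=1
m=k&(d>0)&(W[...,2]>86)&(W[...,2]<99);P=W[m];print("top face",len(P),rect(P),"z",P[:,2].mean());
A=np.c_[P[:,:2]-P[:,:2].mean(0),np.ones(len(P))];print("plane slopes",np.linalg.lstsq(A,P[:,2],rcond=None)[0])
m=k&(d>0)&(W[...,2]>22)&(W[...,2]<33);print("rim",rect(W[m]))
cv2.imwrite("pics/end.png",a)
q=state();print(q["t"],q["eef_pos"],q["ft_force"])
E
```

```text
top face 979 (array([ 546.4, -283.8]), array([ 44.7, 111.2]), 8.2, [[516.0, -232.0], [532.0, -342.0], [576.0, -336.0], [561.0, -226.0]]) z 94.16239592879961
plane slopes [ 1.58310133e-02 -4.31174714e-03  9.41623959e+01]
rim (array([ 549.9, -293.7]), array([160.7, 193.9]), 7.9, [[457.0, -209.0], [484.0, -401.0], [643.0, -379.0], [616.0, -187.0]])
19.1 [548.67010916 -80.95611106 213.5021936 ] [0.31652052 0.0199635  0.36680619]
```

View pics/end.png

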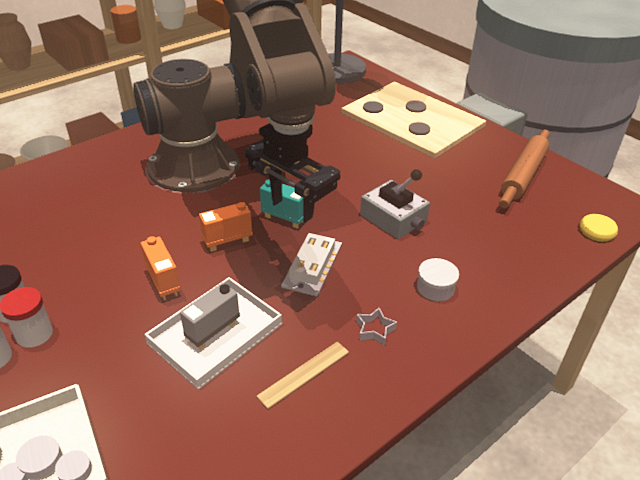

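The relay stands upright in the tray at (211,312), with its top at 94 mm, the expected height. The lever is off at (416,175) and the bystanders are where they were, so I hand the job in.

```bash
python3 -c "
from cell import *
print(job_done())"
```

```text
the job is handed in; nothing more can be done
None
```

The isolator is off, and the relay was rocked free and now stands upright in the white tray. The tin, cutter and slat look untouched. The job was handed in at about 19 s; no verdict came back.

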